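Sort the watchmaker's parts into their trays

TASK

Sort the mixed parts on the watchmaker's bench: the two watch heads into the green tray and the two brass mainspring barrels into the blue tray, one to a bay, and the aluminium tin into the orange tray. Every part must lie flat on the floor of its tray with the same side up as now, set down gently and never dropped. Leave the loupe and the oil bottle standing where they are.

Things in the scene. Friction and masses are not known exactly. Their poses are not given: they have to be found in the camera images.
- watch_white: wristwatch head without strap, white dial: round steel case of 40 mm diameter, 13.5 mm high (the lower 11 mm at full diameter), lying flat, dial up. Two pairs of strap lugs (tops 7 mm above the underside, 24 mm apart over all) reach out to 24 mm from the centre along its +x and -x; the sides at +y and -y are clear to grip (the small brass crown at +y gives no resistance). 50 to 100 g. Origin: centre of the underside; z up through the dial.
- watch_black: wristwatch head without strap, black dial: round steel case of 40 mm diameter, 13.5 mm high (the lower 11 mm at full diameter), lying flat, dial up. Two pairs of strap lugs (tops 7 mm above the underside, 24 mm apart over all) reach out to 24 mm from the centre along its +x and -x; the sides at +y and -y are clear to grip (the small brass crown at +y gives no resistance). 50 to 100 g. Origin: centre of the underside; z up through the dial.
- barrel_plain: mainspring barrel of a clock: brass drum of 42 mm diameter and 18 mm height, toothed round its foot (the teeth stand out 1.5 mm and give no resistance), with a steel arbor 8 mm in diameter standing 6 mm above the middle of its top; top all brass. 60 to 130 g. Origin: centre of the underside; z up through the arbor.
- barrel_dark: mainspring barrel of a clock: brass drum of 36 mm diameter and 18 mm height, toothed round its foot (the teeth stand out 1.5 mm and give no resistance), with a steel arbor 8 mm in diameter standing 6 mm above the middle of its top; top covered by a dark steel disc. 60 to 130 g. Origin: centre of the underside; z up through the arbor.
- tin: closed round aluminium parts tin, 48 mm diameter, 20 mm high, with a white ring on its lid. 35 to 70 g. Origin: centre of the underside; z up through the lid.
- green_tray: shallow green plastic tray, fixed to the bench, 123 (its x) x 136 (its y) mm outside, floor 4 mm thick, walls 4 mm thick whose tops are 12 mm above the bench. A 4 mm divider as high as the walls runs along its x axis through the middle and makes two equal bays, each 115 (x) x 62 (y) mm inside, centred at y = +33 and y = -33 mm. Origin: centre of the underside, on the bench; z up.
- blue_tray: shallow blue plastic tray, fixed to the bench, 123 (its x) x 136 (its y) mm outside, floor 4 mm thick, walls 4 mm thick whose tops are 12 mm above the bench. A 4 mm divider as high as the walls runs along its x axis through the middle and makes two equal bays, each 115 (x) x 62 (y) mm inside, centred at y = +33 and y = -33 mm. Origin: centre of the underside, on the bench; z up.
- orange_tray: shallow orange plastic tray, fixed to the bench, 123 (its x) x 100 (its y) mm outside, floor 4 mm thick, walls 4 mm thick whose tops are 12 mm above the bench. One undivided bay, 115 (x) x 92 (y) mm inside, centred on the origin. Origin: centre of the underside, on the bench; z up.
- loupe: black eye loupe standing on its wide end, 38 mm diameter at the foot, 26 mm at the top, 28 mm high, loose, 40 g; not to be disturbed. Origin: centre of the underside; z up.
- oil_bottle: small upright amber oil bottle with red cap and paper label, 32 mm diameter, 55 mm high, loose, 60 g; not to be disturbed. Origin: centre of the underside; z up.

How it is judged:
At the end, for the whole second after the job is handed in: Watch heads in green and barrels in blue tray, one per bay (12 to 52 mm from the divider's middle, within 45 mm along it); tin in orange tray (within 45 mm in x, 30 mm in y). All flat on the tray floor (origin 1 to 8 mm high, tilt under 0.12 rad, same side up), released, at rest (x of watch_white in the frame of green_tray between -0.045 and 0.045 m and z of watch_white in the frame of green_tray between 0.001 and 0.008 m and angle between each of watch_white, watch_black, barrel_plain, barrel_dark, tin's own z axis and vertical below 0.12 rad and linear speed of each of watch_white, watch_black, barrel_plain, barrel_dark, tin below 0.02 m/s and angular speed of each of watch_white, watch_black, barrel_plain, barrel_dark, tin below 0.3 rad/s and x of watch_black in the frame of green_tray between -0.045 and 0.045 m and z of watch_black in the frame of green_tray between 0.001 and 0.008 m and ((y of watch_white in the frame of green_tray between 0.012 and 0.052 m and y of watch_black in the frame of green_tray between -0.052 and -0.012 m) or (y of watch_white in the frame of green_tray between -0.052 and -0.012 m and y of watch_black in the frame of green_tray between 0.012 and 0.052 m)) and x of barrel_plain in the frame of blue_tray between -0.045 and 0.045 m and z of barrel_plain in the frame of blue_tray between 0.001 and 0.008 m and x of barrel_dark in the frame of blue_tray between -0.045 and 0.045 m and z of barrel_dark in the frame of blue_tray between 0.001 and 0.008 m and ((y of barrel_plain in the frame of blue_tray between 0.012 and 0.052 m and y of barrel_dark in the frame of blue_tray between -0.052 and -0.012 m) or (y of barrel_plain in the frame of blue_tray between -0.052 and -0.012 m and y of barrel_dark in the frame of blue_tray between 0.012 and 0.052 m)) and x of tin in the frame of orange_tray between -0.045 and 0.045 m and z of tin in the frame of orange_tray between 0.001 and 0.008 m and y of tin in the frame of orange_tray between -0.03 and 0.03 m); the robot touches nothing.
It fails at once if the oil bottle is tipped or shifted by more than 25 mm (angle between oil_bottle's own z axis and vertical above 0.5 rad or distance of oil_bottle from where it was at the start of the episode above 0.025 m).
It fails at once if the loupe is shifted by more than 25 mm or knocked over (angle between loupe's own z axis and vertical above 0.5 rad or distance of loupe from where it was at the start of the episode above 0.025 m).
It fails at once if a part is let go and falls faster than 0.6 m/s (dropped from more than about 2 cm) ((linear speed of watch_white above 0.6 m/s and contact force between the fingers and watch_white below 0.05 N) or (linear speed of watch_black above 0.6 m/s and contact force between the fingers and watch_black below 0.05 N) or (linear speed of barrel_plain above 0.6 m/s and contact force between the fingers and barrel_plain below 0.05 N) or (linear speed of barrel_dark above 0.6 m/s and contact force between the fingers and barrel_dark below 0.05 N) or (linear speed of tin above 0.6 m/s and contact force between the fingers and tin below 0.05 N)).
It also fails if it takes over 102 s, if anything falls off the work surface, if the arm or the gripper's body presses on something with over 40 N, if the wrist force passes 120 N, or if a joint passes its speed limit or range.

ROBOT

A 6-joint arm with a two-finger parallel gripper is mounted at the origin on the work surface. World frame = base frame: x ahead of the robot, y to its left, z up, the work surface at z = 0. Lengths are in m, angles in rad, forces in N, time in s.
With the tool pointing down it reaches from about 0.375 to 0.975 m from the base axis. Payload 3.8 kg.
Tool frame: the origin (TCP) lies at the very end of the fingers, on their centre line; the grasp point (between the pads) lies 19 mm behind it; z points along the fingers, y is the line along which they close (so a half turn about z gives the same grasp; the last joint's range is limited). The gripper opens to 85 mm and grips with 20 to 120 N. Pads are 22 mm wide; open, the fingers measure 114 mm over their backs; the gripper's body (76 mm by 85 mm) begins 54 mm behind the grasp point. The pads swing forward as they close: fully open they stand 13 mm farther back than shut.
Start: joints at [1.304, 0.264, 1.604, -0, 1.274, -0.037], TCP at [0.154, 0.657, 0.231] pointing down, gripper open.
Joint ranges: [-2.63, 2.63], [-0.94, 2.18], [0.31, 2.57], [-1.31, 4.45], [0, 2.66], [-2.55, 2.55]. Speed limits (rad/s): [2.57, 2.57, 3.14, 3.14, 3.14, 3.14].

INTERFACE

Orientations are given as a unit quaternion [w, x, y, z].
In Python, from station import manip, read_camera, camera_info gives the robot as it stands.
- The arm moves only by the shell command python3 -m jog 'ROWS' [FORCE]. ROWS is JSON, a list of rows, each a list of 7 numbers: the turn, a rotation vector about the tool's x, y, z in rad, then the shift along the tool's x, y, z in cm, then the finger opening in cm, from 0 to 8.54. In form: [[wx, wy, wz, dx, dy, dz, gripper], ...]. A call has 1 to 20 rows; each row shifts and turns the commanded pose from where the row before left it, along the tool's axes as they then stand; what a row does not reach is not made up. A row lasts 1/12 s, in which the tool goes at most 41.7 mm and 7.16 degrees, less where a joint would pass 70% of its speed; a pose out of reach is approached as far as the arm can. A call with a gripper value outside its range is refused whole. The fingers move at their own pace and stop on an object; FORCE is the grip in N (left out, the last holds). Time passes only in rows, so rows that do not move let the fingers close. It gives the time, the measured TCP pose, the force, the opening and the grip force at its end, in the units of the state.
- manip.read_state(): the state, without advancing time (a new reading comes with each control period).
- read_camera(name): name is "side" or "top"; returns (picture, depth): 420x560x3 uint8, red, green, blue; 420x560 float32, m along the optical axis (not along the pixel's ray), 0 where there is no reading.
- camera_info(name): a dict with "fx", "fy", "cx", "cy" (pixels), "T" (4x4, takes a point from camera to world coordinates). Camera axes: x right, y down, z forward; pixel columns grow to the right and rows downward; lengths in m; the calibration is good to about 2 mm. A picture is of the moment at which its call begins. camera_info takes no time and is no camera call.
- manip.hand_in(): hands the job in; it is judged then, once.
The state is a dict: "time": time; "joints": joint angles; "dq": joint speeds; "effort": joint torques, N m; "position": TCP position; "tool_rot": TCP orientation; "contact_force": force on the tool from outside, world axes, zero at the start; "ft_torque": the same for the moment, N m; "width": opening from 0.0 (shut) to 1.0 (fully open); "grasp_force": force on a finger pad.
Only numpy, scipy, OpenCV 4.12 (cv2) and the standard library are available. Lean on these libraries where they do the work, as an engineer would, in place of code of your own. Each camera call takes 0.05 s, during which the arm holds its last target. There are 200 camera calls.

## Working session

There is one attempt and no reset: what is moved stays moved. The work goes in short steps, Python scripts to look and compute and a shell command to move; the robot and the scene stay as the last step left them, time stands still between calls to the robot, and variables do not carry over. Pictures are saved under pics/ and viewed, at most 14 in all, crops included, and the job is handed in when it is done.

```bash
mkdir -p pics; python3 - <<'E'
from station import *
import cv2,numpy as np
for n in("top","side"):
    p,d=read_camera(n); cv2.imwrite(f"pics/{n}0.png",p[:,:,::-1]); np.savez(f"{n}0.npz",p=p,d=d)
    print(camera_info(n))
s=manip.read_state();print(s)
E
```

```text
{'fx': 392.6831645135239, 'fy': 392.6831645135239, 'cx': 280.2410401735425, 'cy': 209.2704848442766, 'T': array([[ 0.02579861, -0.99732713,  0.06835949,  0.46616932],
       [-0.99933156, -0.02750136, -0.0240856 ,  0.01295178],
       [ 0.0259012 , -0.06769242, -0.99736997,  0.82821127],
       [ 0.        ,  0.        ,  0.        ,  1.        ]])}
{'fx': 493.39224680737146, 'fy': 493.39224680737146, 'cx': 279.9965238929394, 'cy': 203.12679067777114, 'T': array([[-0.96349509, -0.19686021,  0.18144771,  0.28750216],
       [-0.26736001,  0.74291987, -0.61366822,  0.7154327 ],
       [-0.01399425, -0.63977818, -0.7684322 ,  0.94750504],
       [ 0.        ,  0.        ,  0.        ,  1.        ]])}
{'time': 0.1, 'joints': array([ 1.30413400e+00,  2.64689856e-01,  1.60525987e+00,  2.16442823e-06,
        1.27367081e+00, -3.68763601e-02]), 'dq': array([-0.00043222, -0.00333334, -0.00167869, -0.00081251,  0.00016938,
       -0.00117849]), 'effort': array([ 2.31002250e-04, -5.16703641e+01, -3.68591559e+01, -1.23556729e-04,
        6.29217029e-03,  2.54541101e-05]), 'position': array([0.15355554, 0.65662351, 0.23006627]), 'tool_rot': array([-1.54317550e-04,  1.14640633e-01,  9.93406511e-01, -1.00212878e-03]), 'contact_force': array([-0.36762519, -0.0546245 ,  0.25669451]), 'ft_torque': array([-0.03800463, -0.01626678, -0.03284434]), 'grasp_force': 0.0, 'width': 1.0048753358712972}
```

View pics/top0.png

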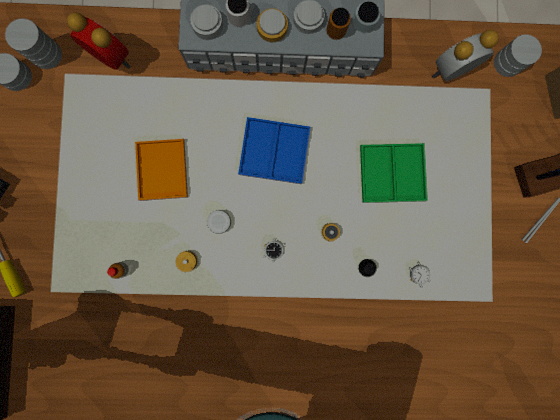

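View pics/side0.png

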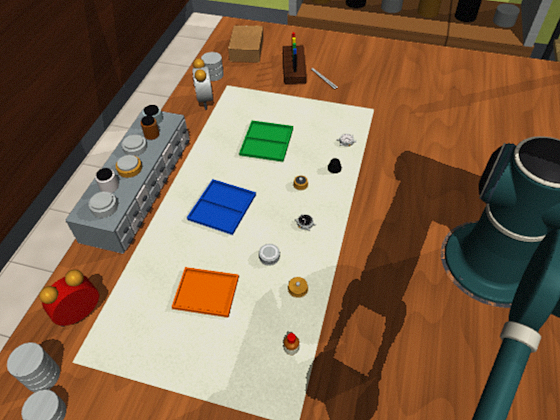

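The top view shows the orange tray at (162,170), blue at (275,150) and green at (394,173). The tin is at (220,222), the plain barrel at (187,261), the black watch at (274,250), the dark barrel at (331,231) and the white watch at (420,274). The loupe is at (368,268) and the bottle at (117,270). The side view agrees.

```bash
cat > h.py <<'E'
from station import *
import numpy as np,cv2
def cast(n,uv,z):
    c=camera_info(n);T=c['T'];uv=np.atleast_2d(uv).astype(float)
    r=np.c_[(uv[:,0]-c['cx'])/c['fx'],(uv[:,1]-c['cy'])/c['fy'],np.ones(len(uv))]@T[:3,:3].T
    return (T[:3,3]+r*((z-T[2,3])/r[:,2])[:,None])[:,:2]
def world(n,d):
    c=camera_info(n);v,u=np.mgrid[:420,:560]
    P=np.stack([(u-c['cx'])/c['fx']*d,(v-c['cy'])/c['fy']*d,d],-1)
    return P@c['T'][:3,:3].T+c['T'][:3,3]
E
python3 - <<'E'
from h import *
for n in("top","side"):
    f=np.load(n+"0.npz");p,d=f['p'],f['d'];W=world(n,d)
    ok=(d>0)&(W[...,0]>.25)&(W[...,0]<.8)&(abs(W[...,1])<.45)
    bench=np.median(W[ok][:,2]);print(n,"bench z",bench)
    m=(ok&(W[...,2]-bench>.005)).astype(np.uint8)
    k,L,S,C=cv2.connectedComponentsWithStats(m)
    for i in range(1,k):
        if S[i,4]<60: continue
        P=W[L==i];h=np.percentile(P[:,2]-bench,90)
        r=cv2.minAreaRect(P[:,:2].astype(np.float32)*1000)
        print("px",C[i].round(),S[i,4],"h%.3f"%h,"rect c",np.round(r[0],1),np.round(r[1],1),round(r[2],1))
    hsv=cv2.cvtColor(p,cv2.COLOR_RGB2HSV)
    for nm,lo,hi in(("orange",(8,200,120),(20,255,255)),("blue",(105,150,50),(125,255,255)),("green",(50,150,50),(80,255,255))):
        q=cv2.inRange(hsv,lo,hi);c=max(cv2.findContours(q,0,2)[0],key=cv2.contourArea)
        r=cv2.minAreaRect(cast(n,c[:,0],.012).astype(np.float32)*1000);print(nm,np.round(r[0],1),np.round(r[1],1),round(r[2],1))
p=np.load("top0.npz")['p'][:,:,::-1]
cr=[cv2.resize(p[v-26:v+26,u-26:u+26],(260,260),interpolation=2) for u,v in((420,274),(274,250),(331,231),(187,261),(220,222),(368,268))]
cv2.imwrite("pics/crops.png",np.vstack([np.hstack(cr[:3]),np.hstack(cr[3:])]))
E
```

```text
top bench z 9.346372167950978e-05
px [112.  63.] 72 h0.083 rect c [797.2 332.9] [14.8  5.5] 90.0
px [274. 149.] 721 h0.013 rect c [647.4   9.1] [135.9 123.8] 83.3
px [159. 169.] 572 h0.013 rect c [599.5 244.7] [124.  101.1] 6.0
px [394. 172.] 766 h0.013 rect c [ 607.7 -246.9] [124.3 140.9] 3.1
px [219. 222.] 442 h0.022 rect c [492.9 119.6] [47.3 46.3] 48.4
px [331. 232.] 246 h0.020 rect c [ 477.4 -113. ] [35.1 35.1] 52.5
px [274. 250.] 304 h0.014 rect c [438.1   5.6] [41.  45.5] 62.6
px [186. 261.] 351 h0.020 rect c [410.4 183.1] [41.  40.4] 89.5
px [367. 268.] 253 h0.028 rect c [ 405.6 -192. ] [35.4 36. ] 2.3
px [118. 270.] 281 h0.055 rect c [389.6 316.2] [32.4 28.9] 7.8
px [420. 275.] 305 h0.014 rect c [ 393.3 -301.1] [45.  38.3] 35.1
orange [599.6 244.8] [121.9  99.1] 5.8
blue [647.4   9.6] [134.6 122.5] 83.1
green [ 607.3 -243.1] [121.5 136.3] 3.1
side bench z 0.0007076558932750387
px [266. 140.] 536 h0.013 rect c [ 607.7 -248.4] [127.1 151.6] 2.1
px [346. 139.] 137 h0.015 rect c [ 395.  -299.8] [37.6 41.8] 37.2
px [334. 166.] 157 h0.029 rect c [ 401.  -191.3] [46.3 32. ] 41.4
px [300. 182.] 156 h0.020 rect c [ 477.7 -111.2] [35.9 35.3] 39.1
px [221. 206.] 683 h0.013 rect c [647.6   8. ] [143.8 124.8] 83.1
px [304. 221.] 196 h0.014 rect c [440.1   4.2] [40.4 45.1] 45.8
px [268. 254.] 353 h0.022 rect c [493.2 121.4] [48.6 47.1] 82.4
px [204. 292.] 582 h0.013 rect c [600.2 245.4] [124.6 103. ] 5.6
px [297. 286.] 309 h0.020 rect c [410.  185.6] [40.8 42.5] 44.7
px [ 94. 293.] 84 h0.084 rect c [797.7 336.9] [15.6  5.7] 81.6
px [290. 344.] 283 h0.054 rect c [389.9 317.7] [29.7 36.7] 15.4
orange [597.9 246.2] [122.7 103.1] 5.9
blue [645.6  11. ] [138.6 124.5] 83.1
green [ 605.8 -241.7] [122.2 143.1] 3.4
```

View pics/crops.png

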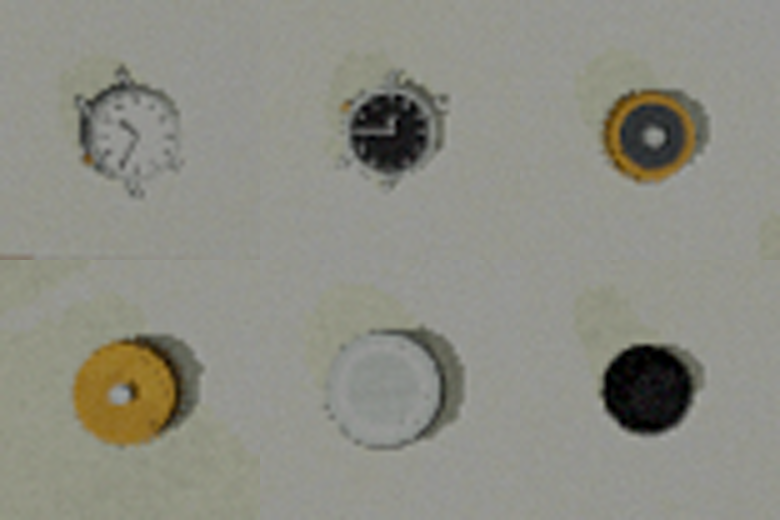

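The crops show both watches' lugs and crowns. The white watch's grip axis is at about 121° in the world and the black's at about 60°. Next I'll turn the fingers to close along world x, then travel to the plain barrel.

```bash
python3 -m jog '[[0,0,0.1218,0,0,0,6.5],[0,0,0.1218,0,0,0,6.5],[0,0,0.1218,0,0,0,6.5],[0,0,0.1218,0,0,0,6.5],[0,0,0.1218,0,0,0,6.5],[0,0,0.1218,0,0,0,6.5],[0,0,0.1218,0,0,0,6.5],[0,0,0.1218,0,0,0,6.5],[0,0,0.1218,0,0,0,6.5],[0,0,0.1218,0,0,0,6.5],[0,0,0.1218,0,0,0,6.5],[0,0,0,0,0,0,6.5]]' 40
python3 -m jog '[[0,0,0,-2.36,1.28,0.65,6.5],[0,0,0,-2.36,1.28,0.65,6.5],[0,0,0,-2.36,1.28,0.65,6.5],[0,0,0,-2.36,1.28,0.65,6.5],[0,0,0,-2.36,1.28,0.65,6.5],[0,0,0,-2.36,1.28,0.65,6.5],[0,0,0,-2.36,1.28,0.65,6.5],[0,0,0,-2.36,1.28,0.65,6.5],[0,0,0,-2.36,1.28,0.65,6.5],[0,0,0,-2.36,1.28,0.65,6.5],[0,0,0,-2.36,1.28,0.65,6.5],[0,0,0,-2.36,1.28,0.65,6.5],[0,0,0,-2.36,1.28,0.65,6.5],[0,0,0,-2.36,1.28,0.65,6.5],[0,0,0,-2.36,1.28,0.65,6.5],[0,0,0,-2.36,1.28,0.65,6.5],[0,0,0,-2.36,1.28,0.65,6.5],[0,0,0,-2.36,1.28,0.65,6.5],[0,0,0,-2.36,1.28,0.65,6.5],[0,0,0,-2.36,1.28,0.65,6.5]]'
```

```text
time: 1.1
position: [0.1537, 0.6568, 0.2305]
tool_rot: [0.0, 0.708, 0.706, -0.001]
contact_force: [-0.1, -0.3, -0.2]
width: 0.761
grasp_force: 0.0
time: 2.77
position: [0.4106, 0.1843, 0.101]
tool_rot: [0.0, 0.705, 0.709, 0.0]
contact_force: [0.6, -0.3, -0.6]
width: 0.765
grasp_force: 0.0
```

```bash
python3 -m jog '[[0,0,0,0,0,1.2,6.5],[0,0,0,0,0,1.2,6.5],[0,0,0,0,0,1.2,6.5],[0,0,0,0,0,1.2,6.5],[0,0,0,0,0,1.2,6.5],[0,0,0,0,0,1.2,6.5],[0,0,0,0,0,1.2,6.5],[0,0,0,0,0,0.35,6.5],[0,0,0,0,0,0.35,6.5],[0,0,0,0,0,0.35,6.5],[0,0,0,0,0,0.35,6.5],[0,0,0,0,0,0,6.5]]'
python3 -m jog '[[0,0,0,0,0,0,3],[0,0,0,0,0,0,3],[0,0,0,0,0,0,3],[0,0,0,0,0,0,3],[0,0,0,0,0,0,3],[0,0,0,0,0,0,3],[0,0,0,0,0,0,3],[0,0,0,0,0,0,3],[0,0,0,0,0,0,3],[0,0,0,0,0,0,3]]' 50
```

```text
time: 3.77
position: [0.4103, 0.1855, 0.0031]
tool_rot: [-0.0, 0.706, 0.708, -0.0]
contact_force: [-0.7, -0.1, -0.0]
width: 0.762
grasp_force: 0.0
time: 4.6
position: [0.411, 0.1858, 0.0041]
tool_rot: [0.0, 0.707, 0.708, 0.001]
contact_force: [-1.1, 0.3, 5.8]
width: 0.472
grasp_force: 50.6
```

```bash
python3 -m jog '[[0,0,0,0,0,-0.4,3],[0,0,0,0,0,-0.8,3],[0,0,0,0,0,-1.2,3],[0,0,0,0,0,-1.2,3],[0,0,0,0,0,-1.2,3],[0,0,0,0,0,-1.2,3],[0,0,0,0,0,-1.2,3],[0,0,0,0,0,-0.8,3],[0,0,0,0,0,-0.4,3],[0,0,0,0,0,0,3]]'
python3 - <<'E'
from h import *
p,d=read_camera("side"); cv2.imwrite("pics/lift1.png",cv2.resize(p[200:340,200:400,::-1],(800,560)))
E
```

```text
time: 5.43
position: [0.411, 0.1859, 0.0884]
tool_rot: [0.0, 0.707, 0.708, 0.001]
contact_force: [-0.1, 0.6, -1.0]
width: 0.465
grasp_force: 50.5
```

View pics/lift1.png

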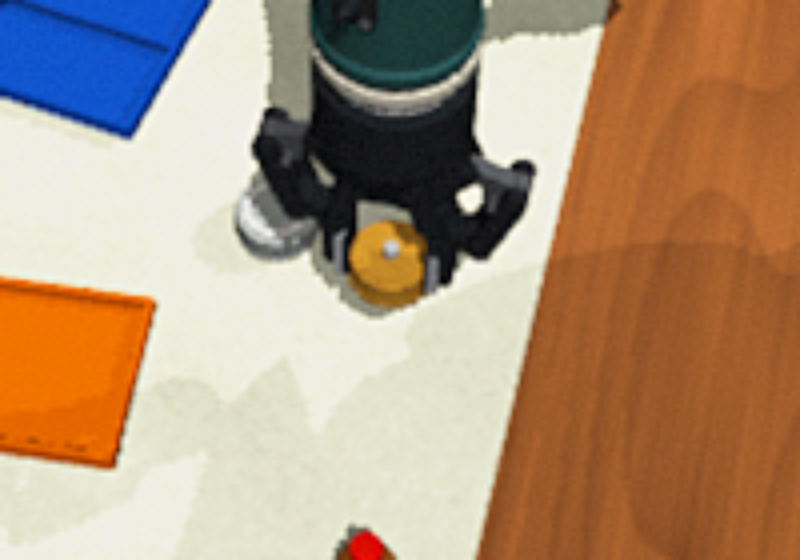

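The barrel is held level between the fingers (pixel 390,262 of the crop). I'll place it in the blue +y bay.

```bash
python3 -m jog '[[0,0,0,-1.2,2,0,3],[0,0,0,-1.2,2,0,3],[0,0,0,-1.2,2,0,3],[0,0,0,-1.2,2,0,3],[0,0,0,-1.2,2,0,3],[0,0,0,-1.2,2,0,3],[0,0,0,-1.2,2,0,3],[0,0,0,-1.2,2,0,3],[0,0,0,-1.2,2,0,3],[0,0,0,-1.2,2,0,3],[0,0,0,-1.2,2,0,3],[0,0,0,-1.2,2,0,3],[0,0,0,0,0,0,3]]'
python3 -m jog '[[0,0,0,0,0,1.1,3],[0,0,0,0,0,1.1,3],[0,0,0,0,0,1.1,3],[0,0,0,0,0,1.1,3],[0,0,0,0,0,1.1,3],[0,0,0,0,0,1.1,3],[0,0,0,0,0,0.35,3],[0,0,0,0,0,0.35,3],[0,0,0,0,0,0.35,3],[0,0,0,0,0,0.2,3],[0,0,0,0,0,0,3],[0,0,0,0,0,0,3]]'
```

```text
time: 6.57
position: [0.6536, 0.0395, 0.0862]
tool_rot: [0.001, 0.707, 0.707, 0.0]
contact_force: [0.3, 0.2, -1.0]
width: 0.464
grasp_force: 50.6
time: 7.57
position: [0.6509, 0.0418, 0.0092]
tool_rot: [0.0, 0.707, 0.708, 0.0]
contact_force: [0.7, 0.1, -1.2]
width: 0.468
grasp_force: 50.6
```

```bash
python3 -m jog '[[0,0,0,0,0,0.1,3],[0,0,0,0,0,0,3],[0,0,0,0,0,0,3]]'
python3 -m jog '[[0,0,0,0,0,0,6.5],[0,0,0,0,0,0,6.5],[0,0,0,0,0,0,6.5],[0,0,0,0,0,0,6.5],[0,0,0,0,0,0,6.5],[0,0,0,0,0,0,6.5],[0,0,0,0,0,-0.6,6.5],[0,0,0,0,0,-1.2,6.5],[0,0,0,0,0,-2,6.5],[0,0,0,0,0,-2,6.5],[0,0,0,0,0,-2,6.5],[0,0,0,0,0,-1.2,6.5],[0,0,0,0,0,0,6.5]]'
```

```text
time: 7.82
position: [0.6508, 0.0418, 0.0082]
tool_rot: [0.0, 0.707, 0.708, 0.0]
contact_force: [0.3, -0.4, -0.2]
width: 0.47
grasp_force: 50.6
time: 8.9
position: [0.6537, 0.042, 0.1028]
tool_rot: [0.003, 0.707, 0.708, 0.003]
contact_force: [0.7, -0.6, 2.2]
width: 0.762
grasp_force: 0.0
```

```bash
python3 -m jog '[[0,0,0,0.98,-1.97,0,7.2],[0,0,0,0.98,-1.97,0,7.2],[0,0,0,0.98,-1.97,0,7.2],[0,0,0,0.98,-1.97,0,7.2],[0,0,0,0.98,-1.97,0,7.2],[0,0,0,0.98,-1.97,0,7.2],[0,0,0,0.98,-1.97,0,7.2],[0,0,0,0.98,-1.97,0,7.2],[0,0,0,0,0,0,7.2],[0,0,0,0,0,0,7.2]]'
python3 -m jog '[[0,0,0,0,0,1.2,7.2],[0,0,0,0,0,1.2,7.2],[0,0,0,0,0,1.2,7.2],[0,0,0,0,0,1.2,7.2],[0,0,0,0,0,1.2,7.2],[0,0,0,0,0,1.2,7.2],[0,0,0,0,0,1.2,7.2],[0,0,0,0,0,0.35,7.2],[0,0,0,0,0,0.35,7.2],[0,0,0,0,0,0.3,7.2],[0,0,0,0,0,0,7.2]]'
python3 -m jog '[[0,0,0,0,0,0,3.5],[0,0,0,0,0,0,3.5],[0,0,0,0,0,0,3.5],[0,0,0,0,0,0,3.5],[0,0,0,0,0,0,3.5],[0,0,0,0,0,0,3.5],[0,0,0,0,0,0,3.5],[0,0,0,0,0,0,3.5],[0,0,0,0,0,0,3.5],[0,0,0,0,0,0,3.5]]' 40
```

```text
time: 9.73
position: [0.4913, 0.1203, 0.097]
tool_rot: [-0.0, 0.706, 0.708, -0.001]
contact_force: [0.5, 1.3, 1.0]
width: 0.844
grasp_force: 0.0
time: 10.65
position: [0.4928, 0.1201, 0.0035]
tool_rot: [-0.0, 0.707, 0.708, -0.0]
contact_force: [-0.4, 0.2, -0.5]
width: 0.844
grasp_force: 0.0
time: 11.48
position: [0.4939, 0.1203, 0.0048]
tool_rot: [0.001, 0.707, 0.708, 0.001]
contact_force: [0.3, -0.2, 6.7]
width: 0.543
grasp_force: 41.6
```

```bash
python3 -m jog '[[0,0,0,0,0,-0.4,3.5],[0,0,0,0,0,-0.8,3.5],[0,0,0,0,0,-1.2,3.5],[0,0,0,0,0,-1.2,3.5],[0,0,0,0,0,-1.2,3.5],[0,0,0,0,0,-1.2,3.5],[0,0,0,0,0,0,3.5],[0,0,0,1.56,1.32,0,3.5],[0,0,0,1.56,1.32,0,3.5],[0,0,0,1.56,1.32,0,3.5],[0,0,0,1.56,1.32,0,3.5],[0,0,0,1.56,1.32,0,3.5],[0,0,0,1.56,1.32,0,3.5],[0,0,0,1.56,1.32,0,3.5],[0,0,0,1.56,1.32,0,3.5],[0,0,0,0,0,0,3.5],[0,0,0,0,0,0,3.5]]'
python3 -m jog '[[0,0,0,0,0,1.1,3.5],[0,0,0,0,0,1.1,3.5],[0,0,0,0,0,1.1,3.5],[0,0,0,0,0,1.1,3.5],[0,0,0,0,0,0.35,3.5],[0,0,0,0,0,0.35,3.5],[0,0,0,0,0,0.2,3.5],[0,0,0,0,0,0,3.5],[0,0,0,0,0,0,3.5]]'
```

```text
time: 12.9
position: [0.5986, 0.2457, 0.0637]
tool_rot: [0.0, 0.706, 0.708, -0.0]
contact_force: [-0.5, 0.3, 0.2]
width: 0.541
grasp_force: 41.2
time: 13.65
position: [0.5986, 0.2451, 0.0111]
tool_rot: [0.0, 0.707, 0.708, 0.0]
contact_force: [-0.5, 0.6, -0.6]
width: 0.544
grasp_force: 41.2
```

```bash
python3 -m jog '[[0,0,0,0,0,0.15,3.5],[0,0,0,0,0,0.1,3.5],[0,0,0,0,0,0,3.5],[0,0,0,0,0,0,3.5]]'
python3 -m jog '[[0,0,0,0,0,0,7.2],[0,0,0,0,0,0,7.2],[0,0,0,0,0,0,7.2],[0,0,0,0,0,0,7.2],[0,0,0,0,0,0,7.2],[0,0,0,0,0,0,7.2],[0,0,0,0,0,-0.6,7.2],[0,0,0,0,0,-1.2,7.2],[0,0,0,0,0,-2,7.2],[0,0,0,0,0,-2,7.2],[0,0,0,0,0,-2,7.2],[0,0,0,0,0,-1.2,7.2],[0,0,0,0,0,0,6.2]]'
python3 -m jog '[[0,0,0,-2.23,-0.76,0,6.2],[0,0,0,-2.23,-0.76,0,6.2],[0,0,0,-2.23,-0.76,0,6.2],[0,0,0,-2.23,-0.76,0,6.2],[0,0,0,-2.23,-0.76,0,6.2],[0,0,0,-2.23,-0.76,0,6.2],[0,0,0,-2.23,-0.76,0,6.2],[0,0,0,-2.23,-0.76,0,6.2],[0,0,0,-2.23,-0.76,0,6.2],[0,0,0,-2.23,-0.76,0,6.2],[0,0,0,-2.23,-0.76,0,6.2],[0,0,0,-2.23,-0.76,0,6.2],[0,0,0,-2.23,-0.76,0,6.2],[0,0,0,-2.23,-0.76,0,6.2],[0,0,0,-2.23,-0.76,0,6.2],[0,0,0,-2.23,-0.76,0,6.2],[0,0,0,0,0,0,6.2],[0,0,0,0,0,0,6.2]]'
```

```text
time: 13.98
position: [0.5989, 0.2452, 0.0089]
tool_rot: [0.0, 0.707, 0.708, 0.001]
contact_force: [-0.6, 0.8, 1.1]
width: 0.543
grasp_force: 41.3
time: 15.07
position: [0.6013, 0.2461, 0.1033]
tool_rot: [0.002, 0.707, 0.708, 0.004]
contact_force: [1.2, -0.1, -0.3]
width: 0.731
grasp_force: 0.0
time: 16.57
position: [0.4762, -0.1126, 0.0976]
tool_rot: [-0.001, 0.708, 0.707, -0.0]
contact_force: [0.8, -0.4, 0.3]
width: 0.725
grasp_force: 0.0
```

```bash
python3 -m jog '[[0,0,0,0,0,1.2,6.2],[0,0,0,0,0,1.2,6.2],[0,0,0,0,0,1.2,6.2],[0,0,0,0,0,1.2,6.2],[0,0,0,0,0,1.2,6.2],[0,0,0,0,0,1.2,6.2],[0,0,0,0,0,1.2,6.2],[0,0,0,0,0,0.35,6.2],[0,0,0,0,0,0.35,6.2],[0,0,0,0,0,0.3,6.2],[0,0,0,0,0,0,6.2]]'
python3 -m jog '[[0,0,0,0,0,0,2.5],[0,0,0,0,0,0,2.5],[0,0,0,0,0,0,2.5],[0,0,0,0,0,0,2.5],[0,0,0,0,0,0,2.5],[0,0,0,0,0,0,2.5],[0,0,0,0,0,0,2.5],[0,0,0,0,0,0,2.5],[0,0,0,0,0,0,2.5],[0,0,0,0,0,0,2.5]]' 50
python3 -m jog '[[0,0,0,0,0,-0.4,2.5],[0,0,0,0,0,-0.8,2.5],[0,0,0,0,0,-1.2,2.5],[0,0,0,0,0,-1.2,2.5],[0,0,0,0,0,-1.2,2.5],[0,0,0,0,0,-1.2,2.5],[0,0,0,0,0,0,2.5],[0,0,0,1.11,2.07,0,2.5],[0,0,0,1.11,2.07,0,2.5],[0,0,0,1.11,2.07,0,2.5],[0,0,0,1.11,2.07,0,2.5],[0,0,0,1.11,2.07,0,2.5],[0,0,0,1.11,2.07,0,2.5],[0,0,0,1.11,2.07,0,2.5],[0,0,0,1.11,2.07,0,2.5],[0,0,0,0,0,0,2.5],[0,0,0,0,0,0,2.5]]'
```

```text
time: 17.48
position: [0.477, -0.1115, 0.0039]
tool_rot: [-0.0, 0.706, 0.708, -0.0]
contact_force: [-0.2, -0.0, 0.3]
width: 0.721
grasp_force: 0.0
time: 18.32
position: [0.478, -0.1122, 0.0052]
tool_rot: [0.001, 0.707, 0.707, 0.0]
contact_force: [-0.2, -0.1, 5.7]
width: 0.395
grasp_force: 50.2
time: 19.73
position: [0.6428, -0.0224, 0.0634]
tool_rot: [-0.0, 0.706, 0.708, -0.0]
contact_force: [-0.6, -0.3, -0.4]
width: 0.397
grasp_force: 49.9
```

```bash
python3 -m jog '[[0,0,0,0,0,1.1,2.5],[0,0,0,0,0,1.1,2.5],[0,0,0,0,0,1.1,2.5],[0,0,0,0,0,1.1,2.5],[0,0,0,0,0,0.35,2.5],[0,0,0,0,0,0.35,2.5],[0,0,0,0,0,0.2,2.5],[0,0,0,0,0,0.15,2.5],[0,0,0,0,0,0,2.5],[0,0,0,0,0,0,2.5]]'
python3 -m jog '[[0,0,0,0,0,0,6.2],[0,0,0,0,0,0,6.2],[0,0,0,0,0,0,6.2],[0,0,0,0,0,0,6.2],[0,0,0,0,0,0,6.2],[0,0,0,0,0,0,6.2],[0,0,0,0,0,-0.6,6.2],[0,0,0,0,0,-1.2,6.2],[0,0,0,0,0,-2,6.2],[0,0,0,0,0,-2,6.2],[0,0,0,0,0,-2,6.2],[0,0,0,0,0,-1.2,6.2],[0,0,0,0,0,0,6.2]]'
python3 -m jog '[[0,0,0,0.28,-2.04,0,6.2],[0,0,0,0.28,-2.04,0,6.2],[0,0,0,0.28,-2.04,0,6.2],[0,0,0,0.28,-2.04,0,6.2],[0,0,0,0.28,-2.04,0,6.2],[0,0,0,0.28,-2.04,0,6.2],[0,0,0,0.28,-2.04,0,6.2],[0,0,0,0.28,-2.04,0,6.2],[0,0,0,0.28,-2.04,0,6.2],[0,0,0,0.28,-2.04,0,6.2],[0,0,-0.1163,0,0,0,6.2],[0,0,-0.1163,0,0,0,6.2],[0,0,-0.1163,0,0,0,6.2],[0,0,-0.1163,0,0,0,6.2],[0,0,-0.1163,0,0,0,6.2],[0,0,-0.1163,0,0,0,6.2],[0,0,-0.1163,0,0,0,6.2],[0,0,-0.1163,0,0,0,6.2],[0,0,-0.1163,0,0,0,6.2],[0,0,0,0,0,0,6.2]]'
```

```text
time: 20.57
position: [0.6431, -0.023, 0.0103]
tool_rot: [0.0, 0.707, 0.708, 0.0]
contact_force: [-0.6, 0.4, -0.1]
width: 0.393
grasp_force: 49.9
time: 21.65
position: [0.6457, -0.0232, 0.1048]
tool_rot: [0.003, 0.707, 0.708, 0.003]
contact_force: [-0.2, -0.3, 0.9]
width: 0.726
grasp_force: 0.0
time: 23.32
position: [0.4378, 0.0048, 0.099]
tool_rot: [-0.001, 0.257, 0.966, -0.0]
contact_force: [0.1, 0.6, -0.2]
width: 0.726
grasp_force: 0.0
```

```bash
python3 -m jog '[[0,0,0,0,0,1.2,6.2],[0,0,0,0,0,1.2,6.2],[0,0,0,0,0,1.2,6.2],[0,0,0,0,0,1.2,6.2],[0,0,0,0,0,1.2,6.2],[0,0,0,0,0,1.2,6.2],[0,0,0,0,0,1.2,6.2],[0,0,0,0,0,0.4,6.2],[0,0,0,0,0,0.35,6.2],[0,0,0,0,0,0.35,6.2],[0,0,0,0,0,0.2,6.2],[0,0,0,0,0,0,6.2],[0,0,0,0,0,0,6.2]]'
python3 -m jog '[[0,0,0,0,0,0,2.5],[0,0,0,0,0,0,2.5],[0,0,0,0,0,0,2.5],[0,0,0,0,0,0,2.5],[0,0,0,0,0,0,2.5],[0,0,0,0,0,0,2.5],[0,0,0,0,0,0,2.5],[0,0,0,0,0,0,2.5],[0,0,0,0,0,0,2.5],[0,0,0,0,0,0,2.5]]' 40
```

```text
time: 24.4
position: [0.4389, 0.0048, 0.0031]
tool_rot: [0.0, 0.259, 0.966, 0.0]
contact_force: [-0.3, 0.6, 0.1]
width: 0.726
grasp_force: 0.0
time: 25.23
position: [0.439, 0.0047, 0.0036]
tool_rot: [0.0, 0.259, 0.966, 0.0]
contact_force: [-2.0, -0.5, 5.2]
width: 0.44
grasp_force: 39.5
```

```bash
python3 -m jog '[[0,0,0,0,0,-0.3,2.5],[0,0,0,0,0,-0.6,2.5],[0,0,0,0,0,-1,2.5],[0,0,0,0,0,-1,2.5],[0,0,0,0,0,-1.2,2.5],[0,0,0,0,0,-1.2,2.5],[0,0,0,0,0,-1,2.5],[0,0,0,0,0,-0.6,2.5],[0,0,0,0,0,0,2.5]]'
python3 - <<'E'
from h import *
p,d=read_camera("side"); cv2.imwrite("pics/lift2.png",cv2.resize(p[120:330,150:430,::-1],(800,600)))
E
```

```text
time: 25.98
position: [0.4402, 0.0047, 0.0739]
tool_rot: [0.002, 0.258, 0.966, 0.0]
contact_force: [0.2, -0.6, -0.3]
width: 0.44
grasp_force: 40.2
```

View pics/lift2.png

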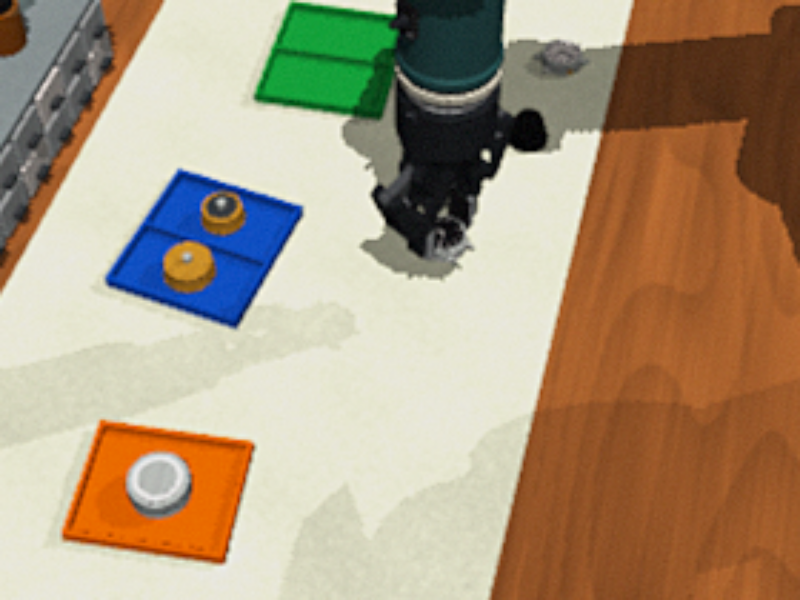

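Both barrels (187,266 and 223,212) and the tin (158,483) lie flat in their trays, and the black watch is held level at (445,240). Next it goes to the green +y bay.

```bash
python3 -m jog '[[0,0,0.1163,0,0,0,2.5],[0,0,0.1163,0,0,0,2.5],[0,0,0.1163,0,0,0,2.5],[0,0,0.1163,0,0,0,2.5],[0,0,0.1163,0,0,0,2.5],[0,0,0.1163,0,0,0,2.5],[0,0,0.1163,0,0,0,2.5],[0,0,0.1163,0,0,0,2.5],[0,0,0.1163,0,0,0,2.5],[0,0,0,0,0,0,2.5]]'
python3 -m jog '[[0,0,0,-2.16,1.66,0,2.5],[0,0,0,-2.16,1.66,0,2.5],[0,0,0,-2.16,1.66,0,2.5],[0,0,0,-2.16,1.66,0,2.5],[0,0,0,-2.16,1.66,0,2.5],[0,0,0,-2.16,1.66,0,2.5],[0,0,0,-2.16,1.66,0,2.5],[0,0,0,-2.16,1.66,0,2.5],[0,0,0,-2.16,1.66,0,2.5],[0,0,0,-2.16,1.66,0,2.5],[0,0,0,0,0,0,2.5],[0,0,0,0,0,0,2.5]]'
python3 -m jog '[[0,0,0,0,0,1.1,2.5],[0,0,0,0,0,1.1,2.5],[0,0,0,0,0,1.1,2.5],[0,0,0,0,0,1.1,2.5],[0,0,0,0,0,0.8,2.5],[0,0,0,0,0,0.35,2.5],[0,0,0,0,0,0.35,2.5],[0,0,0,0,0,0.2,2.5],[0,0,0,0,0,0,2.5],[0,0,0,0,0,0,2.5]]'
```

```text
time: 26.87
position: [0.4377, 0.0048, 0.0709]
tool_rot: [-0.001, 0.708, 0.707, -0.001]
contact_force: [-0.1, 0.3, -2.1]
width: 0.437
grasp_force: 40.1
time: 27.87
position: [0.605, -0.212, 0.0709]
tool_rot: [-0.001, 0.706, 0.708, -0.0]
contact_force: [-0.7, 0.0, -0.9]
width: 0.44
grasp_force: 40.3
time: 28.7
position: [0.6052, -0.2112, 0.0112]
tool_rot: [0.0, 0.707, 0.708, 0.0]
contact_force: [0.3, -0.5, -0.2]
width: 0.44
grasp_force: 40.3
```

```bash
python3 -m jog '[[0,0,0,0,0,0.2,2.5],[0,0,0,0,0,0.1,2.5],[0,0,0,0,0,0,2.5],[0,0,0,0,0,0,2.5]]'
python3 -m jog '[[0,0,0,0,0,0,6.2],[0,0,0,0,0,0,6.2],[0,0,0,0,0,0,6.2],[0,0,0,0,0,0,6.2],[0,0,0,0,0,0,6.2],[0,0,0,0,0,0,6.2],[0,0,0,0,0,-0.6,6.2],[0,0,0,0,0,-1.2,6.2],[0,0,0,0,0,-2,6.2],[0,0,0,0,0,-2,6.2],[0,0,0,0,0,-2,6.2],[0,0,0,0,0,-1.2,6.2],[0,0,0,0,0,0,6.2]]'
python3 -m jog '[[0,0,0,-0.89,-2.11,0,6.2],[0,0,0,-0.89,-2.11,0,6.2],[0,0,0,-0.89,-2.11,0,6.2],[0,0,0,-0.89,-2.11,0,6.2],[0,0,0,-0.89,-2.11,0,6.2],[0,0,0,-0.89,-2.11,0,6.2],[0,0,0,-0.89,-2.11,0,6.2],[0,0,0,-0.89,-2.11,0,6.2],[0,0,0,-0.89,-2.11,0,6.2],[0,0,0,-0.89,-2.11,0,6.2],[0,0,0.1144,0,0,0,6.2],[0,0,0.1144,0,0,0,6.2],[0,0,0.1144,0,0,0,6.2],[0,0,0.1144,0,0,0,6.2],[0,0,0.1144,0,0,0,6.2],[0,0,0.1144,0,0,0,6.2],[0,0,0.1144,0,0,0,6.2],[0,0,0.1144,0,0,0,6.2],[0,0,0.1144,0,0,0,6.2],[0,0,0,0,0,0,6.2]]'
```

```text
time: 29.03
position: [0.6048, -0.2111, 0.0079]
tool_rot: [0.0, 0.707, 0.708, 0.0]
contact_force: [-0.2, 0.5, -0.9]
width: 0.441
grasp_force: 40.3
time: 30.12
position: [0.6077, -0.2121, 0.1028]
tool_rot: [0.004, 0.707, 0.708, 0.002]
contact_force: [0.3, -0.8, 0.3]
width: 0.724
grasp_force: 0.0
time: 31.78
position: [0.3933, -0.2998, 0.097]
tool_rot: [-0.001, 0.964, 0.267, -0.0]
contact_force: [-0.6, 0.2, -0.5]
width: 0.727
grasp_force: 0.0
```

```bash
python3 -m jog '[[0,0,0,0,0,1.2,6.2],[0,0,0,0,0,1.2,6.2],[0,0,0,0,0,1.2,6.2],[0,0,0,0,0,1.2,6.2],[0,0,0,0,0,1.2,6.2],[0,0,0,0,0,1.2,6.2],[0,0,0,0,0,1.2,6.2],[0,0,0,0,0,0.4,6.2],[0,0,0,0,0,0.35,6.2],[0,0,0,0,0,0.3,6.2],[0,0,0,0,0,0,6.2],[0,0,0,0,0,0,6.2]]'
python3 -m jog '[[0,0,0,0,0,0,2.5],[0,0,0,0,0,0,2.5],[0,0,0,0,0,0,2.5],[0,0,0,0,0,0,2.5],[0,0,0,0,0,0,2.5],[0,0,0,0,0,0,2.5],[0,0,0,0,0,0,2.5],[0,0,0,0,0,0,2.5],[0,0,0,0,0,0,2.5],[0,0,0,0,0,0,2.5]]' 40
```

```text
time: 32.78
position: [0.3941, -0.3004, 0.0034]
tool_rot: [0.0, 0.963, 0.268, 0.0]
contact_force: [0.4, -0.5, -0.6]
width: 0.729
grasp_force: 0.0
time: 33.62
position: [0.3946, -0.3008, 0.0044]
tool_rot: [0.001, 0.963, 0.268, 0.0]
contact_force: [-0.3, -0.4, 6.1]
width: 0.442
grasp_force: 39.7
```

```bash
python3 -m jog '[[0,0,0,0,0,-0.3,2.5],[0,0,0,0,0,-0.6,2.5],[0,0,0,0,0,-1,2.5],[0,0,0,0,0,-1,2.5],[0,0,0,0,0,-1.2,2.5],[0,0,0,0,0,-1.2,2.5],[0,0,0,0,0,-1,2.5],[0,0,0,0,0,-0.6,2.5],[0,0,0,0,0,0,2.5],[0,0,-0.1144,0,0,0,2.5],[0,0,-0.1144,0,0,0,2.5],[0,0,-0.1144,0,0,0,2.5],[0,0,-0.1144,0,0,0,2.5],[0,0,-0.1144,0,0,0,2.5],[0,0,-0.1144,0,0,0,2.5],[0,0,-0.1144,0,0,0,2.5],[0,0,-0.1144,0,0,0,2.5],[0,0,-0.1144,0,0,0,2.5],[0,0,0,0,0,0,2.5]]'
python3 -m jog '[[0,0,0,0.23,2.15,0,2.5],[0,0,0,0.23,2.15,0,2.5],[0,0,0,0.23,2.15,0,2.5],[0,0,0,0.23,2.15,0,2.5],[0,0,0,0.23,2.15,0,2.5],[0,0,0,0.23,2.15,0,2.5],[0,0,0,0.23,2.15,0,2.5],[0,0,0,0.23,2.15,0,2.5],[0,0,0,0.23,2.15,0,2.5],[0,0,0,0.23,2.15,0,2.5],[0,0,0,0,0,0,2.5],[0,0,0,0,0,0,2.5]]'
python3 - <<'E'
from h import *
p,d=read_camera("side"); cv2.imwrite("pics/lift3.png",cv2.resize(p[70:220,190:390,::-1],(800,600)))
E
```

```text
time: 35.2
position: [0.3935, -0.2999, 0.0717]
tool_rot: [-0.001, 0.706, 0.709, -0.0]
contact_force: [1.1, 0.3, -0.6]
width: 0.435
grasp_force: 40.1
time: 36.2
position: [0.6094, -0.2766, 0.0716]
tool_rot: [-0.0, 0.707, 0.707, -0.0]
contact_force: [-0.1, 0.2, -0.8]
width: 0.435
grasp_force: 40.2
```

View pics/lift3.png

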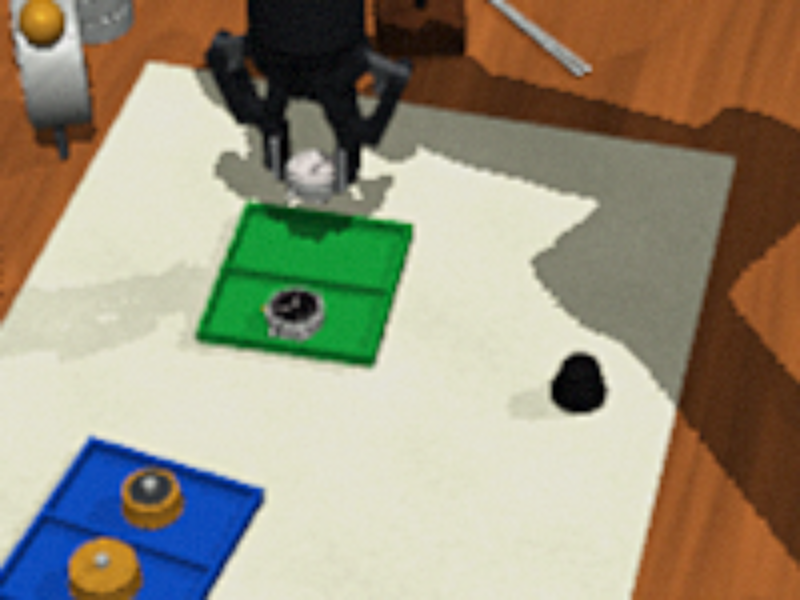

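The black watch lies flat in the +y bay (295,310), the loupe is untouched (580,383), and the white watch is held level above the other bay (313,175). Lowering it now.

```bash
python3 -m jog '[[0,0,0,0,0,1.1,2.5],[0,0,0,0,0,1.1,2.5],[0,0,0,0,0,1.1,2.5],[0,0,0,0,0,1.1,2.5],[0,0,0,0,0,0.8,2.5],[0,0,0,0,0,0.35,2.5],[0,0,0,0,0,0.35,2.5],[0,0,0,0,0,0.2,2.5],[0,0,0,0,0,0.2,2.5],[0,0,0,0,0,0.1,2.5],[0,0,0,0,0,0,2.5],[0,0,0,0,0,0,2.5]]'
```

```text
time: 37.25
position: [0.6092, -0.2771, 0.0088]
tool_rot: [0.0, 0.707, 0.708, 0.0]
contact_force: [0.7, 0.1, -0.1]
width: 0.439
grasp_force: 40.3
```

```bash
python3 -m jog '[[0,0,0,0,0,0,6.2],[0,0,0,0,0,0,6.2],[0,0,0,0,0,0,6.2],[0,0,0,0,0,0,6.2],[0,0,0,0,0,0,6.2],[0,0,0,0,0,0,6.2],[0,0,0,0,0,-0.6,6.2],[0,0,0,0,0,-1.2,6.2],[0,0,0,0,0,-2,6.2],[0,0,0,0,0,-2,6.2],[0,0,0,0,0,-2,6.2],[0,0,0,0,0,-2,6.2],[0,0,0,0,-2.5,-1.5,6.2],[0,0,0,0,-2.5,-1.5,6.2],[0,0,0,0,-2.5,-1.5,6.2],[0,0,0,0,-2.5,-1.5,6.2],[0,0,0,0,-2.5,0,6.2],[0,0,0,0,-2.5,0,6.2],[0,0,0,0,0,0,6.2],[0,0,0,0,0,0,6.2]]'
python3 - <<'E'
from h import *
p,d=read_camera("side"); cv2.imwrite("pics/end.png",p[:,:,::-1])
E
```

```text
time: 38.92
position: [0.4583, -0.2774, 0.1677]
tool_rot: [0.001, 0.707, 0.707, 0.0]
contact_force: [0.3, -0.9, 0.2]
width: 0.727
grasp_force: 0.0
```

View pics/end.png

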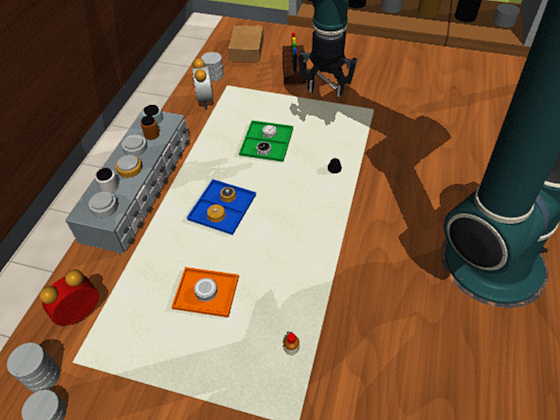

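All five parts are in their trays: watches at (269,131) and (263,147), barrels at (228,193) and (215,212), tin at (205,289). The loupe (334,166) and bottle (291,342) haven't moved, and the arm is clear.

```bash
python3 -c "
from station import manip
print(manip.hand_in())"
```

```text
the job is handed in; nothing more can be done
None
```

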